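# Set the watering time on the shed's controller

### The job

On the watering controller, roll the edge thumbwheel in its front with a fingertip until the dial needle points at the marker on the dial, and let go. Then press the start button on top well down and release it. Press only gently on the controller throughout (under 18 N), do not press start before the needle is set, and leave the things around it where they are.

Things in the scene. Friction and masses are not known exactly. Their poses are not given: they have to be found in the camera images.
- slot (a point): centre of the wheel slot on the front face of the grey watering controller, 33 mm above the bench, level with the thumbwheel's middle and straight before its axle (12 mm behind the face). Axes: x points into the box, y to the left along the front face as seen from the robot, z up. The wheel is worn off-centre by 3 to 4 mm: its rim stands out by 4 to 12 mm, which changes as it turns and has to be felt
- wheel (a joint): turn of the ribbed rubber thumbwheel in the slot, rad, growing anticlockwise seen from above: radius 20 mm, 12 mm thick (27 to 39 mm above the bench), axle parallel to z. It cannot be pinched: press on the rim and stroke along the front face, several times; towards -y of slot turns it anticlockwise. Axle and box do not give. It drags about 3 to 5 N at the rim and stays where left
- needle (a joint): angle of the needle, rad: 0 points straight to the back of the box (+x of slot), grows anticlockwise seen from above; stops at -1.75 and 1.75. The thumbwheel drives it in its own sense, 0.6 rad per rad of the wheel (about 0.03 rad per mm of rim)
- dial_centre (a point): axis of the dial on the controller's top, 53 mm in x behind the front face (point slot), 55 mm above the bench, axes as for slot; the white dial lies under a clear round cover with a black rim, 84 mm in diameter, whose top is 62 mm above the bench
- needle_tip (a point): tip of the long thin black needle under the cover, 30 mm from dial_centre; its x axis points from the dial's axis to the tip
- marker_tip (a point): point of the short stubby dark steel marker at the edge of the dial, 30 mm from dial_centre, where the needle's tip has to come; it does not move. It starts 0.6 to 2 rad anticlockwise (seen from above) of the needle
- marker (a joint): angle of the marker, rad, measured as that of the needle; the needle is set when the two are equal
- start_top (a point): centre of the top face of the round start button (26 mm in diameter) on the controller's top, 125 mm in x behind the front face, 74 mm above the bench; it goes 8 mm straight down, spring-loaded, 6 N when fully down (4 mm is enough to start), and comes back up
- start (a joint): travel of the start button, m: 0 up, 0.008 fully down; 0.004 is enough
- controller: the watering controller, a grey box 150 (x) x 120 (y) x 50 (z) mm fixed to the bench; origin at the centre of its underside, axes as for slot; a press of about 8 N on the wheel's rim is enough to roll it, more than 18 N on any part harms it
- pot: bystander: terracotta flower pot, 84 mm wide, 75 mm tall, origin at the centre of its underside
- feed: bystander: white bottle, 64 mm wide, 170 mm tall, origin at the centre of its underside
- jar: bystander: glass jar with steel lid, 70 mm wide, 90 mm tall, origin at the centre of its underside
- brush: bystander: wooden hand brush lying on the bench
Not all that is in view belongs to the job. Of the things like the controller, leave any that is blue; of the rest the smaller one is meant.

How it is judged (in metres and radians):
On the way, in this order (a step that is already met when the one before it is completed fails the run):
1. the needle is set at the marker and the controller is let go (distance between needle_tip and marker_tip below 0.0035 m and contact force between each of the fingers, the arm and controller below 0.1 N), for 0.2 s.
2. the start button is pressed down (at least 4 of its 8 mm) (value of joint start above 0.004 m), for 0.05 s.
At the end, for the whole second after the job is handed in: the needle's tip is within 3.5 mm of the marker's point (about 0.12 rad) and at rest, and the start button, pressed to at least 4 of its 8 mm after the needle was set, is up again (under 1 mm) (distance between needle_tip and marker_tip below 0.0035 m and value of joint start below 0.001 m and velocity of joint needle between -0.05 and 0.05 rad/s); the robot touches nothing.
It fails at once if the start button is pressed (2.5 mm or more) while the needle is not at the marker (value of joint start above 0.0025 m and distance between needle_tip and marker_tip above 0.0035 m).
It fails at once if the controller (wheel, button or box) is pressed with more than 18 N (contact force between any of the fingers, the arm and controller above 18 N).
It fails at once if a bystander (pot, bottle, jar or brush) is moved by more than 15 mm (distance of any of pot, feed, jar, brush from where it was at the start of the episode above 0.015 m).
It also fails if it takes over 72 s, if anything falls off the work surface, if the arm or the gripper's body presses on something with over 40 N, if the wrist force passes 120 N, or if a joint passes its speed limit or range.

### The arm

A 6-joint arm with a two-finger parallel gripper is mounted at the origin on the work surface. World frame = base frame: x ahead of the robot, y to its left, z up, the work surface at z = 0. Lengths are in m, angles in degrees, forces in N, time in s.
With the tool pointing down it reaches from about 0.225 to 0.725 m from the base axis. Payload 3.1 kg.
Tool frame: the origin (TCP) lies between the finger pads; the fingertips stand r.tips_ahead ahead of it and the grasp point (between the pads) lies 8 mm behind it (r.tips_ahead is the distance from the TCP to the fingertips, in m); z points along the fingers, y is the line along which they close (so a half turn about z gives the same grasp; the last joint's range is limited). The gripper opens to 85 mm and grips with 20 to 120 N. Pads are 22 mm wide; open, the fingers measure 114 mm over their backs; the gripper's body (76 mm by 85 mm) begins 54 mm behind the grasp point. The pads swing forward as they close: fully open they stand 13 mm farther back than shut.
Start: joints at [56.104, 2.75, 5.684, 92.934, 0, 82.678], TCP at [0.235, 0.47, 0.242] pointing down, gripper open.
Joint ranges: [-166.93, 166.93], [-56.73, 111.36], [-69.38, 81.34], [-121.58, 131.49], [-85.45, 84.26], [-180, 180]. Speed limits (degrees/s): [159.86, 159.86, 180, 180, 180, 180].

### API

Orientations are given as [roll, pitch, yaw] about the fixed x, y, z axes, in that order (R = Rz(yaw) Ry(pitch) Rx(roll)).
In Python, from workcell import r, eyes gives the robot as it stands.
- The arm moves only by the tool jog_arm, never from a script. Its argument "motion" is a list of rows, each an object of numbers: "tx", "ty", "tz": the shift along the world's x, y, z in units of 25 mm (1.0 is 25 mm); "rx", "ry", "rz": the turn, a rotation vector about the world's x, y, z in units of 6 degrees (1.0 is 6 degrees); "gripper": the closure, from -1 (fully open) to 1 (shut). In form: [{"tx": .., "ty": .., "tz": .., "rx": .., "ry": .., "rz": .., "gripper": ..}, ...]. A call has 1 to 20 rows; each row shifts and turns the commanded pose from where the row before left it; what a row does not reach is not made up. A row lasts 1/10 s, in which the tool goes at most 50 mm and 8.59 degrees, less where a joint would pass 70% of its speed; a pose out of reach is approached as far as the arm can. A call is refused whole if a number of a shift passes 1 or a number of a turn 1, either way. A call with a gripper value outside its range is refused whole. The fingers move at their own pace and stop on an object; the grip force is fixed at half the most. Time passes only in rows, so rows that do not move let the fingers close. It gives the time, the measured TCP pose, the force, the opening and the grip force at its end, in the units of the state.
- r.state(): the state, without advancing time (a new reading comes with each control period).
- eyes.capture(name): name is "side" or "top" or "wrist"; returns the picture (420x560x3 uint8, red, green, blue); there is no depth.
- eyes.camera_model(name): a dict with "fx", "fy", "cx", "cy" (pixels), "camera_from_world" (4x4, takes a point from world to camera coordinates). Camera axes: x right, y down, z forward; pixel columns grow to the right and rows downward; lengths in m; the calibration is good to about 2 mm. A picture is of the moment at which its call begins: read the wrist's pose just before it. camera_model takes no time and is no camera call; for the wrist camera it gives the pose at the moment of the call.
- r.finish_job(): hands the job in; it is judged then, once.
The state is a dict: "clock": time; "q": joint angles; "qd": joint speeds; "tau": joint torques, N m; "eef_pos": TCP position; "eef_rot": TCP orientation; "force": force on the tool from outside, world axes, zero at the start; "torque": the same for the moment, N m; "grip_width": finger opening in m; "finger_force": force on a finger pad.
Only numpy, scipy, OpenCV 4.12 (cv2) and the standard library are available. Lean on these libraries where they do the work, as an engineer would, in place of code of your own. Each camera call takes 0.05 s, during which the arm holds its last target. There are 200 camera calls.

## Working session

There is one attempt and no reset: what is moved stays moved. The work goes in short steps, Python scripts to look and compute and a tool call to move; the robot and the scene stay as the last step left them, time stands still between calls to the robot, and variables do not carry over. Pictures are saved under pics/ and viewed, at most 10 in all, crops included, and the job is handed in when it is done.

Besides the shell and the picture viewer there is one more tool, called by a JSON object that holds its "fn" and its "kwargs", one argument or row to a line. jog_arm: Moves the arm, as the interface text tells. Its arguments: {"type":"object","properties":{"motion":{"type":"array","items":{"type":"object","properties":{"tx":{"type":"number"},"ty":{"type":"number"},"tz":{"type":"number"},"rx":{"type":"number"},"ry":{"type":"number"},"rz":{"type":"number"},"gripper":{"type":"number"}}}}},"required":["motion"]}

```bash
ls; mkdir -p pics; python3 - <<'E'
from workcell import r, eyes
import cv2, numpy as np
print(r.state(), r.tips_ahead)
a=eyes.capture("top"); b=eyes.capture("side")
cv2.imwrite("pics/top.png",cv2.cvtColor(a,cv2.COLOR_RGB2BGR));cv2.imwrite("pics/side.png",cv2.cvtColor(b,cv2.COLOR_RGB2BGR))
for n in("top","side"):print(eyes.camera_model(n))
E
```

```text
pics
{'clock': 0.0, 'q': array([ 5.61049087e+01,  2.79193736e+00,  5.59268307e+00,  9.29348324e+01,
       -3.99123888e-04,  8.26784470e+01]), 'qd': array([ 0.01506311,  0.11187428, -0.00324223,  0.10187436,  0.00655724,
        0.03603572]), 'tau': array([-1.45458751e-03, -3.38786209e+01,  3.20012283e+01,  2.05675699e-02,
       -1.80875018e-04,  1.76937110e-06]), 'eef_pos': array([0.23453258, 0.46904465, 0.24113519]), 'eef_rot': array([-1.79866956e+02, -1.66918151e-02,  1.53426443e+02]), 'force': array([ 0.10884755,  0.2179774 , -0.6177785 ]), 'torque': array([-0.02751014,  0.01622423, -0.00463689]), 'finger_force': 0.0, 'grip_width': 0.08556622948129612} 0.011
{'fx': 402.85781784852554, 'fy': 402.85781784852554, 'cx': 283.2036572262449, 'cy': 208.38284612804387, 'camera_from_world': array([[-0.02398638, -0.99954522, -0.01827585, -0.01453982],
       [-0.99471089,  0.02568874, -0.09945017,  0.56393966],
       [ 0.09987443,  0.01579374, -0.99487469,  0.92154576],
       [ 0.        ,  0.        ,  0.        ,  1.        ]])}
{'fx': 409.9021322309314, 'fy': 409.9021322309314, 'cx': 275.1920583395386, 'cy': 212.73875046559505, 'camera_from_world': array([[ 0.99842866, -0.05406838,  0.01472486, -0.55922247],
       [-0.02938546, -0.72890698, -0.6839818 ,  0.03450195],
       [ 0.04771484,  0.68247434, -0.72935045,  1.08661294],
       [ 0.        ,  0.        ,  0.        ,  1.        ]])}
```

View pics/top.png

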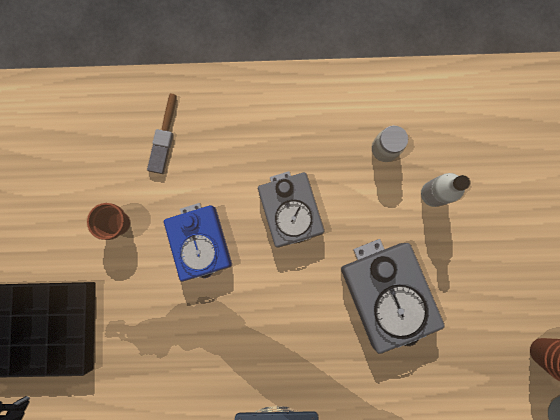

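View pics/side.png

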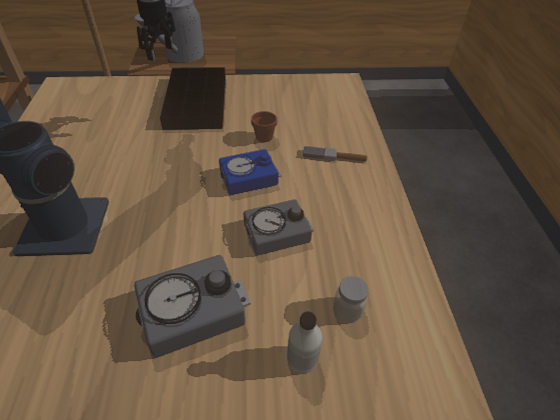

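Candidates: the blue box at top-image px (198,243), to be left alone; the large grey one at (393,297); the small grey one at (291,208). I choose the small grey one. The pot is at (108,221), the brush at (163,135), the jar at (392,143) and the bottle at (447,189).

```bash
cat > h.py <<'E'
from workcell import r, eyes
import cv2, numpy as np
def grab(n,fn,box=None,s=1):
    m=eyes.camera_model(n); a=eyes.capture(n)
    save(a,fn,box,s); return m,a
def save(a,fn,box=None,s=1):
    if box: a=a[box[1]:box[3],box[0]:box[2]]
    cv2.imwrite("pics/"+fn,cv2.cvtColor(cv2.resize(a,None,fx=s,fy=s,interpolation=cv2.INTER_CUBIC),cv2.COLOR_RGB2BGR))
def w(m,u,v,z):
    T=m["camera_from_world"];R=T[:3,:3];c=-R.T@T[:3,3]
    d=R.T@np.array([(u-m["cx"])/m["fx"],(v-m["cy"])/m["fy"],1]);return c+d*(z-c[2])/d[2]
def px(m,p):
    q=m["camera_from_world"]@np.r_[p,1]; return np.array([m["fx"]*q[0]/q[2]+m["cx"],m["fy"]*q[1]/q[2]+m["cy"]])
E
python3 - <<'E'
from h import *
a=cv2.cvtColor(cv2.imread("pics/top.png"),cv2.COLOR_BGR2RGB)
save(a,"topc.png",(245,160,345,260),6)
m=eyes.camera_model("top")
for p in((294,218,.06),(285,187,.074)):print(w(m,*p))
E
```

```text
[ 0.53761663 -0.05306963  0.06      ]
[ 0.60710007 -0.0345189   0.074     ]
```

View pics/topc.png

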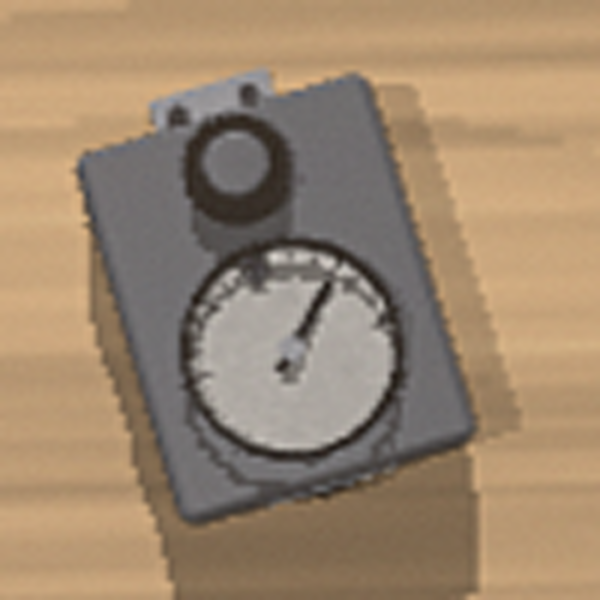

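The crop shows the small grey controller. The box corners are at (78,160), (360,75), (475,432) and (190,522), the button at (238,162), the dial hub at (291,355), the needle tip near (332,278) and the dark marker near (257,270).

```bash
cat >> h.py <<'E'
def fr():
    m=eyes.camera_model("top")
    f=lambda x,y,z:w(m,(x+.5)/6-.5+245,(y+.5)/6-.5+160,z)
    return f
E
python3 - <<'E'
from h import *
f=fr()
c=[f(*p,.05)[:2] for p in((78,160),(360,75),(475,432),(190,522))]
bl,br,fr_,fl=c
print(c,[np.linalg.norm(c[i]-c[(i+1)%4]) for i in range(4)])
x=(bl+br-fl-fr_);x/=np.linalg.norm(x);print("yaw",np.degrees(np.arctan2(x[1],x[0])))
y=(bl+fl-br-fr_);print("yaw2",np.degrees(np.arctan2(-y[0],y[1])))
cen=sum(c)/4; print("centre",cen,"slot",cen-.075*x,"dial",cen-.022*x,"start",cen+.05*x)
dc=f(291,348,.062)[:2]; bt=f(238,162,.074)[:2]
print("dial",dc,"btn",bt, "yaw3",np.degrees(np.arctan2(*(bt-dc)[::-1])),np.linalg.norm(bt-dc))
yaw=np.arctan2(x[1],x[0]);dc=(cen-.022*x)
for n,p in(("needle",(332,278)),("mark",(257,270))):
    d=f(*p,.056)[:2]-dc; print(n,np.linalg.norm(d),np.arctan2(d[1],d[0])-yaw)
d=f(332,278,.056)-f(291,355,.056);print("needle",np.linalg.norm(d),np.arctan2(d[1],d[0])-yaw)
E
```

```text
[array([0.61425841, 0.02920023]), array([ 0.64454607, -0.08056592]), array([ 0.50554622, -0.12026919]), array([ 0.47405213, -0.01096714])] [np.float64(0.11386812499718951), np.float64(0.14455900881097472), np.float64(0.11374891984832443), np.float64(0.14584655871521018)]
yaw 15.963883731146082
yaw2 15.749546391114354
centre [ 0.5596007  -0.04565051] slot [ 0.48749306 -0.06627786] dial [ 0.53844913 -0.0517012 ] start [ 0.60767247 -0.03189894]
dial [ 0.53846425 -0.05099832] btn [ 0.60809409 -0.03285186] yaw3 14.60711998707842 0.07195560179260302
needle 0.03106187495939024 -0.8073800636463315
mark 0.033206509599826455 0.11798725579296321
needle 0.033322404089408376 -0.7929854295205108
```

{"fn": "jog_arm", "kwargs": {
  "motion": [
    {"tx": 0.4, "ty": -1, "rz": -0.4, "gripper": 1},
    {"tx": 0.4, "ty": -1, "rz": -0.4, "gripper": 1},
    {"tx": 0.4, "ty": -1, "rz": -0.4, "gripper": 1},
    {"tx": 0.4, "ty": -1, "rz": -0.4, "gripper": 1},
    {"tx": 0.4, "ty": -1, "rz": -0.4, "gripper": 1},
    {"tx": 0.4, "ty": -1, "rz": -0.4, "gripper": 1},
    {"tx": 0.4, "ty": -1, "rz": -0.4, "gripper": 1},
    {"tx": 0.4, "ty": -1, "rz": -0.4, "gripper": 1},
    {"tx": 0.4, "ty": -1, "rz": -0.4, "gripper": 1},
    {"tx": 0.4, "ty": -1, "rz": -0.4, "gripper": 1},
    {"tx": 0.4, "ty": -1, "rz": -0.4, "gripper": 1},
    {"tx": 0.4, "ty": -1, "rz": -0.4, "gripper": 1},
    {"tx": 0.4, "ty": -1, "rz": -0.4, "gripper": 1},
    {"tx": 0.4, "ty": -1, "rz": -0.4, "gripper": 1},
    {"tx": 0.4, "ty": -1, "rz": -0.4, "gripper": 1},
    {"tx": 0.4, "ty": -1, "rz": -0.4, "gripper": 1},
    {"tx": 0.4, "ty": -1, "rz": -0.4, "gripper": 1},
    {"tx": 0.4, "ty": -1, "rz": -0.4, "gripper": 1},
    {"tx": 0.4, "ty": -1, "rz": -0.4, "gripper": 1},
    {"tx": 0.4, "ty": -1, "rz": -0.4, "gripper": 1},
    {"gripper": 1}
  ]
}}

```text
invalid input at $.motion[0]: expected keys tx, ty, tz, rx, ry, rz, gripper
```

{"fn": "jog_arm", "kwargs": {
  "motion": [
    {"tx": 0.4, "ty": -1, "rz": -0.4, "gripper": 1},
    {"tx": 0.4, "ty": -1, "rz": -0.4, "gripper": 1},
    {"tx": 0.4, "ty": -1, "rz": -0.4, "gripper": 1},
    {"tx": 0.4, "ty": -1, "rz": -0.4, "gripper": 1},
    {"tx": 0.4, "ty": -1, "rz": -0.4, "gripper": 1},
    {"tx": 0.4, "ty": -1, "rz": -0.4, "gripper": 1},
    {"tx": 0.4, "ty": -1, "rz": -0.4, "gripper": 1},
    {"tx": 0.4, "ty": -1, "rz": -0.4, "gripper": 1},
    {"tx": 0.4, "ty": -1, "rz": -0.4, "gripper": 1},
    {"tx": 0.4, "ty": -1, "rz": -0.4, "gripper": 1},
    {"tx": 0.4, "ty": -1, "rz": -0.4, "gripper": 1},
    {"tx": 0.4, "ty": -1, "rz": -0.4, "gripper": 1},
    {"tx": 0.4, "ty": -1, "rz": -0.4, "gripper": 1},
    {"tx": 0.4, "ty": -1, "rz": -0.4, "gripper": 1},
    {"tx": 0.4, "ty": -1, "rz": -0.4, "gripper": 1},
    {"tx": 0.4, "ty": -1, "rz": -0.4, "gripper": 1},
    {"tx": 0.4, "ty": -1, "rz": -0.4, "gripper": 1},
    {"tx": 0.4, "ty": -1, "rz": -0.4, "gripper": 1},
    {"tx": 0.4, "ty": -1, "rz": -0.4, "gripper": 1},
    {"tx": 0.4, "ty": -1, "rz": -0.4, "gripper": 1}
  ]
}}

```text
invalid input at $.motion[0]: expected keys tx, ty, tz, rx, ry, rz, gripper
```

{"fn": "jog_arm", "kwargs": {
  "motion": [
    {"tx": 0.4, "ty": -1, "tz": 0, "rx": 0, "ry": 0, "rz": -0.4, "gripper": 1},
    {"tx": 0.4, "ty": -1, "tz": 0, "rx": 0, "ry": 0, "rz": -0.4, "gripper": 1},
    {"tx": 0.4, "ty": -1, "tz": 0, "rx": 0, "ry": 0, "rz": -0.4, "gripper": 1},
    {"tx": 0.4, "ty": -1, "tz": 0, "rx": 0, "ry": 0, "rz": -0.4, "gripper": 1},
    {"tx": 0.4, "ty": -1, "tz": 0, "rx": 0, "ry": 0, "rz": -0.4, "gripper": 1},
    {"tx": 0.4, "ty": -1, "tz": 0, "rx": 0, "ry": 0, "rz": -0.4, "gripper": 1},
    {"tx": 0.4, "ty": -1, "tz": 0, "rx": 0, "ry": 0, "rz": -0.4, "gripper": 1},
    {"tx": 0.4, "ty": -1, "tz": 0, "rx": 0, "ry": 0, "rz": -0.4, "gripper": 1},
    {"tx": 0.4, "ty": -1, "tz": 0, "rx": 0, "ry": 0, "rz": -0.4, "gripper": 1},
    {"tx": 0.4, "ty": -1, "tz": 0, "rx": 0, "ry": 0, "rz": -0.4, "gripper": 1},
    {"tx": 0.4, "ty": -1, "tz": 0, "rx": 0, "ry": 0, "rz": -0.4, "gripper": 1},
    {"tx": 0.4, "ty": -1, "tz": 0, "rx": 0, "ry": 0, "rz": -0.4, "gripper": 1},
    {"tx": 0.4, "ty": -1, "tz": 0, "rx": 0, "ry": 0, "rz": -0.4, "gripper": 1},
    {"tx": 0.4, "ty": -1, "tz": 0, "rx": 0, "ry": 0, "rz": -0.4, "gripper": 1},
    {"tx": 0.4, "ty": -1, "tz": 0, "rx": 0, "ry": 0, "rz": -0.4, "gripper": 1},
    {"tx": 0.4, "ty": -1, "tz": 0, "rx": 0, "ry": 0, "rz": -0.4, "gripper": 1},
    {"tx": 0.4, "ty": -1, "tz": 0, "rx": 0, "ry": 0, "rz": -0.4, "gripper": 1},
    {"tx": 0.4, "ty": -1, "tz": 0, "rx": 0, "ry": 0, "rz": -0.4, "gripper": 1},
    {"tx": 0.4, "ty": -1, "tz": 0, "rx": 0, "ry": 0, "rz": -0.4, "gripper": 1},
    {"tx": 0.4, "ty": -1, "tz": 0, "rx": 0, "ry": 0, "rz": -0.4, "gripper": 1}
  ]
}}

```text
clock: 2.1
eef_pos: [0.4349, -0.0315, 0.2418]
eef_rot: [-180.0, -0.0, 105.3]
force: [0.1, 0.3, -0.4]
grip_width: 0.0001
finger_force: 0.0
```

{"fn": "jog_arm", "kwargs": {
  "motion": [
    {"tx": 0, "ty": -0.5, "tz": -1, "rx": 0, "ry": 0, "rz": 0, "gripper": 1},
    {"tx": 0, "ty": -0.5, "tz": -1, "rx": 0, "ry": 0, "rz": 0, "gripper": 1},
    {"tx": 0, "ty": -0.5, "tz": -1, "rx": 0, "ry": 0, "rz": 0, "gripper": 1},
    {"tx": 0, "ty": -0.5, "tz": -0.6, "rx": 0, "ry": 0, "rz": 0, "gripper": 1},
    {"tx": 0, "ty": 0, "tz": 0, "rx": 0, "ry": 0, "rz": 0, "gripper": 1}
  ]
}}

```text
clock: 2.6
eef_pos: [0.4326, -0.0807, 0.1489]
eef_rot: [-179.7, -0.2, 105.3]
force: [-0.3, -0.1, 0.1]
grip_width: 0.0005
finger_force: 0.0
```

```bash
python3 - <<'E'
from h import *
m,a=grab("wrist","w1.png")
np.save("m1.npy",m,allow_pickle=True)
t,b=grab("top","t2.png",(245,160,345,260),6)
print(r.state()["eef_pos"],m)
print("slot px",px(m,[.4875,-.0663,.033]),"tip", px(m,r.state()["eef_pos"]-[0,0,.011]))
E
```

```text
[ 0.43444435 -0.08020981  0.15209219] {'fx': 295.36625669871495, 'fy': 295.36625669871495, 'cx': 280.4004714354835, 'cy': 209.84143092939166, 'camera_from_world': array([[ 0.96430936,  0.26469118, -0.00678544, -0.39437719],
       [ 0.25562739, -0.92399798,  0.28439826, -0.19609182],
       [ 0.06900798, -0.27598245, -0.95868221,  0.23699637],
       [ 0.        ,  0.        ,  0.        ,  1.        ]])}
slot px [346.92495335 208.89178228] tip [284.95692531 265.90832738]
```

View pics/w1.png

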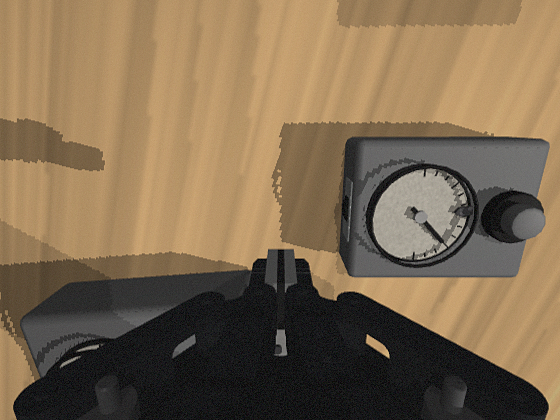

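The wrist view shows the small grey controller from its front. The slot is at about (347,207), against a prediction of (347,209). The dial hub is at (421,216), the needle tip at (446,247) and the marker at (463,210).

```bash
python3 - <<'E'
from h import *
m=np.load("m1.npy",allow_pickle=True).item()
a=cv2.cvtColor(cv2.imread("pics/w1.png"),cv2.COLOR_BGR2RGB)
save(a,"w1c.png",(320,120,480,280),5)
yaw=np.radians(15.5)
P=[w(m,*p,.056)[:2] for p in((421,216),(446,247),(463,210))]
print(P,[w(m,*p,.05)[:2] for p in((347,145),(347,274))], w(m,516,222,.074))
for q in P[1:]:
    d=q-P[0];print(np.linalg.norm(d),np.arctan2(d[1],d[0])-yaw)
E
```

```text
[array([ 0.53921389, -0.05110371]), array([ 0.56941559, -0.07040774]), array([ 0.56907434, -0.03768364])] [array([ 0.46594159, -0.01442353]), array([ 0.50173021, -0.11828512])] [ 0.59791311 -0.03367971  0.074     ]
0.035843939610875 -0.8392502098781847
0.03273751133751562 0.1518509454183023
```

View pics/w1c.png

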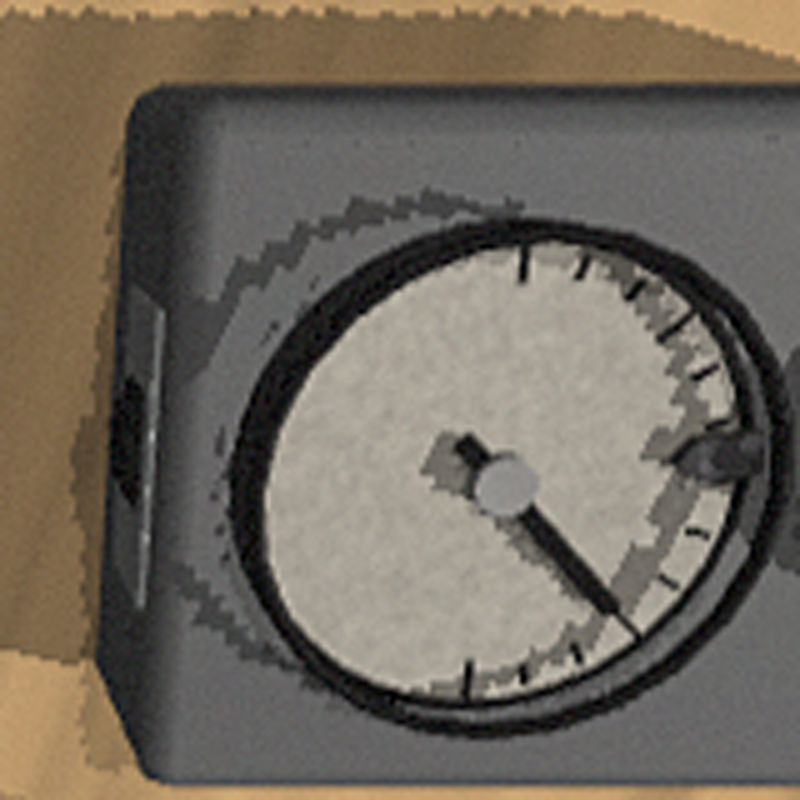

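{"fn": "jog_arm", "kwargs": {
  "motion": [
    {"tx": 0.13, "ty": 0.11, "tz": -0.9, "rx": 0.18, "ry": -0.64, "rz": 0, "gripper": 1},
    {"tx": 0.13, "ty": 0.11, "tz": -0.9, "rx": 0.18, "ry": -0.64, "rz": 0, "gripper": 1},
    {"tx": 0.13, "ty": 0.11, "tz": -0.9, "rx": 0.18, "ry": -0.64, "rz": 0, "gripper": 1},
    {"tx": 0.13, "ty": 0.11, "tz": -0.9, "rx": 0.18, "ry": -0.64, "rz": 0, "gripper": 1},
    {"tx": 0.13, "ty": 0.11, "tz": -0.84, "rx": 0.18, "ry": -0.64, "rz": 0, "gripper": 1},
    {"tx": 0, "ty": 0, "tz": 0, "rx": 0, "ry": 0, "rz": 0, "gripper": 1},
    {"tx": 0, "ty": 0, "tz": 0, "rx": 0, "ry": 0, "rz": 0, "gripper": 1}
  ]
}}

```text
clock: 3.4
eef_pos: [0.4514, -0.0665, 0.0424]
eef_rot: [160.1, -0.1, 105.5]
force: [1.5, -0.5, 0.4]
grip_width: 0.0
finger_force: 0.0
```

```bash
python3 - <<'E'
from h import *
m,a=grab("wrist","w2.png"); s=r.state()
print(s["eef_pos"],s["eef_rot"],s["force"],px(m,[.4875,-.0663,.033]))
E
```

```text
[ 0.4531676 -0.0673107  0.0442741] [1.59897091e+02 6.90822372e-02 1.05478374e+02] [-0.37446567  0.35001455  0.69392011] [333.11397337 270.1646258 ]
```

View pics/w2.png

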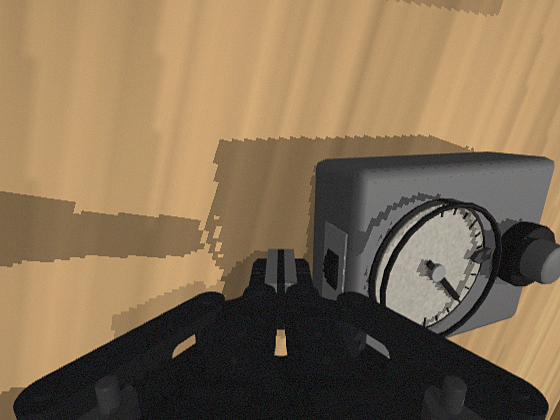

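The slot and wheel are at about (333,265), just right of the closed tip at (290,258). The way is clear, so I start feeling for the rim.

{"fn": "jog_arm", "kwargs": {
  "motion": [
    {"tx": 0.077, "ty": 0.021, "tz": -0.03, "rx": 0, "ry": 0, "rz": 0, "gripper": 1},
    {"tx": 0.077, "ty": 0.021, "tz": -0.03, "rx": 0, "ry": 0, "rz": 0, "gripper": 1},
    {"tx": 0.077, "ty": 0.021, "tz": -0.03, "rx": 0, "ry": 0, "rz": 0, "gripper": 1},
    {"tx": 0.077, "ty": 0.021, "tz": -0.03, "rx": 0, "ry": 0, "rz": 0, "gripper": 1},
    {"tx": 0, "ty": 0, "tz": 0, "rx": 0, "ry": 0, "rz": 0, "gripper": 1},
    {"tx": 0, "ty": 0, "tz": 0, "rx": 0, "ry": 0, "rz": 0, "gripper": 1}
  ]
}}

```text
clock: 4.05
eef_pos: [0.4587, -0.0645, 0.0381]
eef_rot: [160.1, -0.1, 105.4]
force: [-0.2, -0.1, 0.6]
grip_width: 0.0002
finger_force: 0.0
```

{"fn": "jog_arm", "kwargs": {
  "motion": [
    {"tx": 0.039, "ty": 0.011, "tz": 0, "rx": 0, "ry": 0, "rz": 0, "gripper": 1},
    {"tx": 0.039, "ty": 0.011, "tz": 0, "rx": 0, "ry": 0, "rz": 0, "gripper": 1},
    {"tx": 0, "ty": 0, "tz": 0, "rx": 0, "ry": 0, "rz": 0, "gripper": 1},
    {"tx": 0, "ty": 0, "tz": 0, "rx": 0, "ry": 0, "rz": 0, "gripper": 1}
  ]
}}

```text
clock: 4.45
eef_pos: [0.4607, -0.0641, 0.0383]
eef_rot: [160.1, -0.1, 105.4]
force: [0.3, 0.2, -0.1]
grip_width: 0.0
finger_force: 0.0
```

{"fn": "jog_arm", "kwargs": {
  "motion": [
    {"tx": 0.039, "ty": 0.011, "tz": 0, "rx": 0, "ry": 0, "rz": 0, "gripper": 1},
    {"tx": 0, "ty": 0, "tz": 0, "rx": 0, "ry": 0, "rz": 0, "gripper": 1},
    {"tx": 0, "ty": 0, "tz": 0, "rx": 0, "ry": 0, "rz": 0, "gripper": 1}
  ]
}}

```text
clock: 4.75
eef_pos: [0.4618, -0.0638, 0.0383]
eef_rot: [160.1, -0.1, 105.4]
force: [-0.1, -0.1, 0.3]
grip_width: 0.0002
finger_force: 0.0
```

{"fn": "jog_arm", "kwargs": {
  "motion": [
    {"tx": 0.039, "ty": 0.011, "tz": 0.04, "rx": 0, "ry": 0, "rz": 0, "gripper": 1},
    {"tx": 0.039, "ty": 0.011, "tz": 0.04, "rx": 0, "ry": 0, "rz": 0, "gripper": 1},
    {"tx": 0, "ty": 0, "tz": 0, "rx": 0, "ry": 0, "rz": 0, "gripper": 1},
    {"tx": 0, "ty": 0, "tz": 0, "rx": 0, "ry": 0, "rz": 0, "gripper": 1}
  ]
}}

```text
clock: 5.15
eef_pos: [0.4638, -0.0633, 0.0404]
eef_rot: [160.1, -0.1, 105.4]
force: [-0.7, -0.1, 0.0]
grip_width: -0.0
finger_force: 0.0
```

{"fn": "jog_arm", "kwargs": {
  "motion": [
    {"tx": 0.039, "ty": 0.011, "tz": 0, "rx": 0, "ry": 0, "rz": 0, "gripper": 1},
    {"tx": 0, "ty": 0, "tz": 0, "rx": 0, "ry": 0, "rz": 0, "gripper": 1},
    {"tx": 0, "ty": 0, "tz": 0, "rx": 0, "ry": 0, "rz": 0, "gripper": 1}
  ]
}}

```text
clock: 5.45
eef_pos: [0.4646, -0.0629, 0.0403]
eef_rot: [160.1, -0.1, 105.4]
force: [0.2, 0.1, -1.2]
grip_width: 0.0002
finger_force: 0.0
```

{"fn": "jog_arm", "kwargs": {
  "motion": [
    {"tx": 0.039, "ty": 0.011, "tz": 0, "rx": 0, "ry": 0, "rz": 0, "gripper": 1},
    {"tx": 0, "ty": 0, "tz": 0, "rx": 0, "ry": 0, "rz": 0, "gripper": 1},
    {"tx": 0, "ty": 0, "tz": 0, "rx": 0, "ry": 0, "rz": 0, "gripper": 1}
  ]
}}

```text
clock: 5.75
eef_pos: [0.4656, -0.0627, 0.0403]
eef_rot: [160.1, -0.1, 105.4]
force: [0.2, -1.0, -0.5]
grip_width: 0.0001
finger_force: 0.0
```

{"fn": "jog_arm", "kwargs": {
  "motion": [
    {"tx": 0.039, "ty": 0.011, "tz": 0, "rx": 0, "ry": 0, "rz": 0, "gripper": 1},
    {"tx": 0, "ty": 0, "tz": 0, "rx": 0, "ry": 0, "rz": 0, "gripper": 1},
    {"tx": 0, "ty": 0, "tz": 0, "rx": 0, "ry": 0, "rz": 0, "gripper": 1}
  ]
}}

```text
clock: 6.05
eef_pos: [0.4667, -0.0624, 0.0403]
eef_rot: [160.1, -0.1, 105.4]
force: [-0.1, -0.1, 0.6]
grip_width: 0.0
finger_force: 0.0
```

{"fn": "jog_arm", "kwargs": {
  "motion": [
    {"tx": 0.039, "ty": 0.011, "tz": 0, "rx": 0, "ry": 0, "rz": 0, "gripper": 1},
    {"tx": 0, "ty": 0, "tz": 0, "rx": 0, "ry": 0, "rz": 0, "gripper": 1},
    {"tx": 0, "ty": 0, "tz": 0, "rx": 0, "ry": 0, "rz": 0, "gripper": 1}
  ]
}}

```text
clock: 6.35
eef_pos: [0.4676, -0.0621, 0.0403]
eef_rot: [160.1, -0.1, 105.4]
force: [-0.2, 0.7, -0.1]
grip_width: 0.0001
finger_force: 0.0
```

{"fn": "jog_arm", "kwargs": {
  "motion": [
    {"tx": 0.039, "ty": 0.011, "tz": 0, "rx": 0, "ry": 0, "rz": 0, "gripper": 1},
    {"tx": 0, "ty": 0, "tz": 0, "rx": 0, "ry": 0, "rz": 0, "gripper": 1},
    {"tx": 0, "ty": 0, "tz": 0, "rx": 0, "ry": 0, "rz": 0, "gripper": 1}
  ]
}}

```text
clock: 6.65
eef_pos: [0.4686, -0.0619, 0.0403]
eef_rot: [160.1, -0.1, 105.4]
force: [-0.1, 0.2, -0.3]
grip_width: 0.0001
finger_force: 0.0
```

```bash
python3 - <<'E'
from h import *
m,a=grab("wrist","w3.png",(240,150,400,310),4); s=r.state()
print(s["eef_pos"],s["force"],px(m,[.4875,-.0663,.033]))
E
```

```text
[ 0.46856264 -0.06186685  0.04029336] [ 0.46469203  0.1185737  -0.00328939] [306.24055513 277.1338185 ]
```

View pics/w3.png

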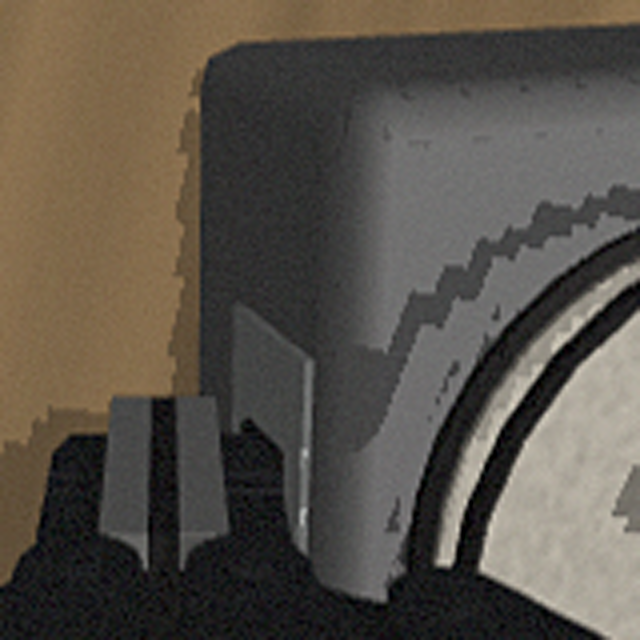

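The tip (crop 100–230, 400–560) sits beside the slot plate (235–310), and the wheel begins near (250,425). There is no contact yet.

{"fn": "jog_arm", "kwargs": {
  "motion": [
    {"tx": 0.039, "ty": 0.011, "tz": 0, "rx": 0, "ry": 0, "rz": 0, "gripper": 1},
    {"tx": 0, "ty": 0, "tz": 0, "rx": 0, "ry": 0, "rz": 0, "gripper": 1},
    {"tx": 0, "ty": 0, "tz": 0, "rx": 0, "ry": 0, "rz": 0, "gripper": 1}
  ]
}}

```text
clock: 7.0
eef_pos: [0.4696, -0.0616, 0.0403]
eef_rot: [160.1, -0.1, 105.4]
force: [0.9, -0.4, -0.2]
grip_width: -0.0001
finger_force: 0.0
```

{"fn": "jog_arm", "kwargs": {
  "motion": [
    {"tx": 0.03, "ty": 0.008, "tz": 0, "rx": 0, "ry": 0, "rz": 0, "gripper": 1},
    {"tx": 0, "ty": 0, "tz": 0, "rx": 0, "ry": 0, "rz": 0, "gripper": 1},
    {"tx": 0, "ty": 0, "tz": 0, "rx": 0, "ry": 0, "rz": 0, "gripper": 1}
  ]
}}

```text
clock: 7.3
eef_pos: [0.4703, -0.0614, 0.0403]
eef_rot: [160.1, -0.1, 105.4]
force: [-0.4, -0.4, -0.6]
grip_width: 0.0003
finger_force: 0.0
```

{"fn": "jog_arm", "kwargs": {
  "motion": [
    {"tx": 0.03, "ty": 0.008, "tz": 0, "rx": 0, "ry": 0, "rz": 0, "gripper": 1},
    {"tx": 0, "ty": 0, "tz": 0, "rx": 0, "ry": 0, "rz": 0, "gripper": 1},
    {"tx": 0, "ty": 0, "tz": 0, "rx": 0, "ry": 0, "rz": 0, "gripper": 1}
  ]
}}

```text
clock: 7.6
eef_pos: [0.4711, -0.0612, 0.0403]
eef_rot: [160.1, -0.1, 105.4]
force: [0.1, -0.4, 0.2]
grip_width: 0.0001
finger_force: 0.0
```

{"fn": "jog_arm", "kwargs": {
  "motion": [
    {"tx": 0.03, "ty": 0.008, "tz": 0, "rx": 0, "ry": 0, "rz": 0, "gripper": 1},
    {"tx": 0, "ty": 0, "tz": 0, "rx": 0, "ry": 0, "rz": 0, "gripper": 1},
    {"tx": 0, "ty": 0, "tz": 0, "rx": 0, "ry": 0, "rz": 0, "gripper": 1}
  ]
}}

```text
clock: 7.9
eef_pos: [0.4718, -0.061, 0.0403]
eef_rot: [160.1, -0.1, 105.4]
force: [-0.1, -0.4, 0.2]
grip_width: 0.0
finger_force: 0.0
```

{"fn": "jog_arm", "kwargs": {
  "motion": [
    {"tx": 0.03, "ty": 0.008, "tz": 0, "rx": 0, "ry": 0, "rz": 0, "gripper": 1},
    {"tx": 0, "ty": 0, "tz": 0, "rx": 0, "ry": 0, "rz": 0, "gripper": 1},
    {"tx": 0, "ty": 0, "tz": 0, "rx": 0, "ry": 0, "rz": 0, "gripper": 1}
  ]
}}

```text
clock: 8.2
eef_pos: [0.4725, -0.0608, 0.0403]
eef_rot: [160.1, -0.1, 105.4]
force: [-1.0, -0.1, 0.2]
grip_width: -0.0001
finger_force: 0.0
```

{"fn": "jog_arm", "kwargs": {
  "motion": [
    {"tx": 0.03, "ty": 0.008, "tz": 0, "rx": 0, "ry": 0, "rz": 0, "gripper": 1},
    {"tx": 0, "ty": 0, "tz": 0, "rx": 0, "ry": 0, "rz": 0, "gripper": 1},
    {"tx": 0, "ty": 0, "tz": 0, "rx": 0, "ry": 0, "rz": 0, "gripper": 1}
  ]
}}

```text
clock: 8.5
eef_pos: [0.473, -0.0606, 0.0401]
eef_rot: [160.1, -0.1, 105.4]
force: [-1.9, -0.3, 1.1]
grip_width: 0.0002
finger_force: 1.0
```

{"fn": "jog_arm", "kwargs": {
  "motion": [
    {"tx": 0.03, "ty": 0.008, "tz": 0, "rx": 0, "ry": 0, "rz": 0, "gripper": 1},
    {"tx": 0, "ty": 0, "tz": 0, "rx": 0, "ry": 0, "rz": 0, "gripper": 1},
    {"tx": 0, "ty": 0, "tz": 0, "rx": 0, "ry": 0, "rz": 0, "gripper": 1}
  ]
}}

```text
clock: 8.8
eef_pos: [0.4733, -0.0606, 0.04]
eef_rot: [160.2, -0.1, 105.4]
force: [-5.1, 0.2, 3.3]
grip_width: -0.0001
finger_force: 2.6
```

{"fn": "jog_arm", "kwargs": {
  "motion": [
    {"tx": 0.02, "ty": 0.006, "tz": 0.01, "rx": 0, "ry": 0, "rz": 0, "gripper": 1},
    {"tx": 0.011, "ty": -0.039, "tz": 0, "rx": 0, "ry": 0, "rz": 0, "gripper": 1},
    {"tx": 0.011, "ty": -0.039, "tz": 0, "rx": 0, "ry": 0, "rz": 0, "gripper": 1},
    {"tx": 0.011, "ty": -0.039, "tz": 0, "rx": 0, "ry": 0, "rz": 0, "gripper": 1},
    {"tx": 0, "ty": 0, "tz": 0, "rx": 0, "ry": 0, "rz": 0, "gripper": 1}
  ]
}}

```text
clock: 9.3
eef_pos: [0.4736, -0.0614, 0.0399]
eef_rot: [160.2, -0.4, 105.5]
force: [-7.8, 3.0, 6.4]
grip_width: 0.0001
finger_force: 4.3
```

```bash
cat >> h.py <<'E'
def info():
    s=r.state();u=np.array([np.cos(np.radians(15.5)),np.sin(np.radians(15.5)),0]);v=np.array([-u[1],u[0],0])
    d=s["eef_pos"]-[.4875,-.0663,0];F=s["force"]
    print("t",s["clock"],"u,v,z mm",np.round(1e3*np.array([d@u,d@v,d[2]]),2),"Fu,v,z",np.round([F@u,F@v,F[2]],1),"|F|",np.round(np.linalg.norm(F),1),s["finger_force"])
E
python3 -c "from h import *;info()"
```

```text
t 9.3 u,v,z mm [-12.13   8.4   39.87] Fu,v,z [-6.7  4.9  6.4] |F| 10.5 4.259632118046284
```

{"fn": "jog_arm", "kwargs": {
  "motion": [
    {"tx": 0, "ty": 0, "tz": 0.04, "rx": 0, "ry": 0, "rz": 0, "gripper": 1},
    {"tx": 0.011, "ty": -0.039, "tz": 0, "rx": 0, "ry": 0, "rz": 0, "gripper": 1},
    {"tx": 0.011, "ty": -0.039, "tz": 0, "rx": 0, "ry": 0, "rz": 0, "gripper": 1},
    {"tx": 0, "ty": 0, "tz": 0, "rx": 0, "ry": 0, "rz": 0, "gripper": 1}
  ]
}}

```text
clock: 9.7
eef_pos: [0.4739, -0.0633, 0.0401]
eef_rot: [160.2, -0.4, 105.5]
force: [-5.5, 2.6, 2.1]
grip_width: 0.0003
finger_force: 2.9
```

```bash
python3 -c "from h import *;info()"
```

```text
t 9.7 u,v,z mm [-12.29   6.47  40.12] Fu,v,z [-4.6  4.   2.1] |F| 6.5 2.9167280718684196
```

{"fn": "jog_arm", "kwargs": {
  "motion": [
    {"tx": 0.026, "ty": -0.033, "tz": 0.01, "rx": 0, "ry": 0, "rz": 0, "gripper": 1},
    {"tx": 0.011, "ty": -0.039, "tz": 0, "rx": 0, "ry": 0, "rz": 0, "gripper": 1},
    {"tx": 0.011, "ty": -0.039, "tz": 0, "rx": 0, "ry": 0, "rz": 0, "gripper": 1},
    {"tx": 0.011, "ty": -0.039, "tz": 0, "rx": 0, "ry": 0, "rz": 0, "gripper": 1},
    {"tx": 0.011, "ty": -0.039, "tz": 0, "rx": 0, "ry": 0, "rz": 0, "gripper": 1}
  ]
}}

```text
clock: 10.2
eef_pos: [0.475, -0.0675, 0.04]
eef_rot: [160.3, -0.5, 105.5]
force: [-7.8, 3.4, 3.3]
grip_width: 0.0
finger_force: 4.4
```

```bash
cat >> h.py <<'E'
Y=np.radians(15.5); DC=np.array([.5389,-.0514])
def ring(m,a,rad,c=DC,z=.056):
    th=np.arange(-1.75,1.75,.01);g=a.mean(2).astype(np.float32)
    P=np.array([px(m,[*(c+rad*np.array([np.cos(t+Y),np.sin(t+Y)])),z]) for t in th],np.float32)
    return th,cv2.remap(g,P[None,:,0],P[None,:,1],cv2.INTER_LINEAR)[0]
def needle(m,a):
    p=np.mean([ring(m,a,q)[1] for q in (.012,.014,.016,.018,.020,.022)],0);th=ring(m,a,.02)[0]
    p=cv2.GaussianBlur(p[None],(0,0),4)[0];i=p.argmin();return th[i],p[i],np.median(p)
E
python3 - <<'E'
from h import *
info()
m=np.load("m1.npy",allow_pickle=True).item()
print(needle(m,cv2.imread("pics/w1.png")))
m,a=grab("wrist","w4.png");print(needle(m,a))
m,a=grab("top","t4.png");print(needle(m,a))
print(needle(m,cv2.imread("pics/top.png")))
E
```

```text
t 10.2 u,v,z mm [-12.39   2.15  40.03] Fu,v,z [-6.6  5.3  3.3] |F| 9.1 4.418100267648697
(np.float64(-0.8499999999999992), np.float32(29.438858), np.float32(160.66354))
(np.float64(-0.7199999999999991), np.float32(34.48473), np.float32(168.58945))
(np.float64(-0.6899999999999991), np.float32(58.646046), np.float32(175.30289))
(np.float64(-0.8199999999999992), np.float32(55.308144), np.float32(167.85385))
```

{"fn": "jog_arm", "kwargs": {
  "motion": [
    {"tx": 0.011, "ty": -0.039, "tz": 0.02, "rx": 0, "ry": 0, "rz": 0, "gripper": 1},
    {"tx": 0.011, "ty": -0.039, "tz": 0, "rx": 0, "ry": 0, "rz": 0, "gripper": 1},
    {"tx": 0.011, "ty": -0.039, "tz": 0, "rx": 0, "ry": 0, "rz": 0, "gripper": 1},
    {"tx": 0.011, "ty": -0.039, "tz": 0, "rx": 0, "ry": 0, "rz": 0, "gripper": 1},
    {"tx": 0.011, "ty": -0.039, "tz": 0, "rx": 0, "ry": 0, "rz": 0, "gripper": 1}
  ]
}}

```text
clock: 10.8
eef_pos: [0.476, -0.0722, 0.04]
eef_rot: [160.3, -0.5, 105.5]
force: [-6.5, 4.7, 2.6]
grip_width: -0.0003
finger_force: 3.8
```

```bash
python3 - <<'E'
from h import *
info()
m,a=grab("wrist","w5.png");print(needle(m,a))
m,a=grab("top","t5.png");print(needle(m,a))
th,p=ring(m,a,.031)
for q in(.026,.029,.032,.035): print(q,[int(x) for x in ring(m,a,q)[1][135:225:5]])
E
```

```text
t 10.8 u,v,z mm [-12.63  -2.64  40.05] Fu,v,z [-5.   6.3  2.6] |F| 8.4 3.823140598833561
(np.float64(-0.629999999999999), np.float32(37.199406), np.float32(170.30338))
(np.float64(-0.589999999999999), np.float32(64.3321), np.float32(175.49402))
0.026 [162, 177, 161, 147, 140, 143, 151, 162, 173, 171, 152, 119, 108, 114, 135, 162, 172, 176]
0.029 [119, 120, 118, 115, 112, 115, 114, 110, 103, 95, 86, 77, 78, 90, 120, 148, 179, 174]
0.032 [132, 136, 129, 128, 128, 127, 119, 105, 80, 76, 79, 71, 78, 89, 105, 118, 115, 127]
0.035 [185, 186, 151, 153, 175, 188, 190, 151, 100, 70, 66, 64, 67, 78, 114, 147, 155, 169]
```

{"fn": "jog_arm", "kwargs": {
  "motion": [
    {"tx": 0.03, "ty": -0.034, "tz": 0.01, "rx": 0, "ry": 0, "rz": 0, "gripper": 1},
    {"tx": 0.011, "ty": -0.039, "tz": 0, "rx": 0, "ry": 0, "rz": 0, "gripper": 1},
    {"tx": 0.015, "ty": -0.038, "tz": 0, "rx": 0, "ry": 0, "rz": 0, "gripper": 1},
    {"tx": 0.011, "ty": -0.039, "tz": 0, "rx": 0, "ry": 0, "rz": 0, "gripper": 1},
    {"tx": 0.015, "ty": -0.038, "tz": 0, "rx": 0, "ry": 0, "rz": 0, "gripper": 1}
  ]
}}

```text
clock: 11.4
eef_pos: [0.4774, -0.0773, 0.04]
eef_rot: [160.4, -0.5, 105.5]
force: [-8.9, 1.9, 3.3]
grip_width: -0.0002
finger_force: 4.3
```

```bash
python3 - <<'E'
from h import *
info()
m,a=grab("top","t6.png");print(needle(m,a))
E
```

```text
t 11.4 u,v,z mm [-12.66  -7.91  39.99] Fu,v,z [-8.1  4.3  3.3] |F| 9.7 4.329307002481073
(np.float64(-0.4099999999999988), np.float32(60.809616), np.float32(175.92386))
```

{"fn": "jog_arm", "kwargs": {
  "motion": [
    {"tx": 0.011, "ty": -0.039, "tz": 0.01, "rx": 0, "ry": 0, "rz": 0, "gripper": 1},
    {"tx": 0.011, "ty": -0.039, "tz": 0, "rx": 0, "ry": 0, "rz": 0, "gripper": 1},
    {"tx": 0.011, "ty": -0.039, "tz": 0, "rx": 0, "ry": 0, "rz": 0, "gripper": 1}
  ]
}}

```text
clock: 11.75
eef_pos: [0.4795, -0.0814, 0.0405]
eef_rot: [160.3, -0.3, 105.4]
force: [-3.9, 0.5, -1.3]
grip_width: 0.0001
finger_force: 1.7
```

```bash
python3 - <<'E'
from h import *
info()
m,a=grab("top","t7.png");print(needle(m,a))
E
```

```text
t 11.75 u,v,z mm [-11.77 -12.42  40.51] Fu,v,z [-3.6  1.6 -1.3] |F| 4.1 1.7277618125081062
(np.float64(-0.3999999999999988), np.float32(60.102554), np.float32(175.76761))
```

{"fn": "jog_arm", "kwargs": {
  "motion": [
    {"tx": -0.116, "ty": -0.032, "tz": 0, "rx": 0, "ry": 0, "rz": 0, "gripper": 1},
    {"tx": -0.116, "ty": -0.032, "tz": 0, "rx": 0, "ry": 0, "rz": 0, "gripper": 1},
    {"tx": -0.045, "ty": 0.162, "tz": 0, "rx": 0, "ry": 0, "rz": 0, "gripper": 1},
    {"tx": -0.045, "ty": 0.162, "tz": 0, "rx": 0, "ry": 0, "rz": 0, "gripper": 1},
    {"tx": -0.045, "ty": 0.162, "tz": 0, "rx": 0, "ry": 0, "rz": 0, "gripper": 1},
    {"tx": -0.045, "ty": 0.162, "tz": 0, "rx": 0, "ry": 0, "rz": 0, "gripper": 1},
    {"tx": -0.045, "ty": 0.162, "tz": 0, "rx": 0, "ry": 0, "rz": 0, "gripper": 1},
    {"tx": 0, "ty": 0, "tz": 0, "rx": 0, "ry": 0, "rz": 0, "gripper": 1},
    {"tx": 0, "ty": 0, "tz": 0, "rx": 0, "ry": 0, "rz": 0, "gripper": 1}
  ]
}}

```text
clock: 12.7
eef_pos: [0.4705, -0.0635, 0.0428]
eef_rot: [160.0, -0.1, 105.5]
force: [0.4, 0.2, 0.5]
grip_width: -0.0001
finger_force: 0.0
```

```bash
python3 - <<'E'
from h import *
info()
m,a=grab("wrist","w8.png");print(needle(m,a))
m,a=grab("top","t8.png");print(needle(m,a))
E
```

```text
t 12.7 u,v,z mm [-15.63   7.23  42.81] Fu,v,z [0.4 0.1 0.5] |F| 0.6 0.0
(np.float64(-0.3999999999999988), np.float32(32.545002), np.float32(167.51138))
(np.float64(-0.3999999999999988), np.float32(59.645252), np.float32(176.04498))
```

{"fn": "jog_arm", "kwargs": {
  "motion": [
    {"tx": 0.03, "ty": 0.06, "tz": -0.03, "rx": 0, "ry": 0, "rz": 0, "gripper": 1},
    {"tx": 0.045, "ty": 0.012, "tz": -0.03, "rx": 0, "ry": 0, "rz": 0, "gripper": 1},
    {"tx": 0.03, "ty": 0.008, "tz": 0, "rx": 0, "ry": 0, "rz": 0, "gripper": 1},
    {"tx": 0, "ty": 0, "tz": 0, "rx": 0, "ry": 0, "rz": 0, "gripper": 1},
    {"tx": 0, "ty": 0, "tz": 0, "rx": 0, "ry": 0, "rz": 0, "gripper": 1}
  ]
}}

```text
clock: 13.3
eef_pos: [0.4722, -0.062, 0.041]
eef_rot: [160.2, -0.1, 105.4]
force: [-5.4, -1.4, 4.1]
grip_width: -0.0001
finger_force: 2.6
```

```bash
python3 -c "from h import *;info()"
```

```text
t 13.3 u,v,z mm [-13.56   8.23  41.01] Fu,v,z [-5.5  0.1  4.1] |F| 6.9 2.606653645634651
```

{"fn": "jog_arm", "kwargs": {
  "motion": [
    {"tx": 0.023, "ty": -0.035, "tz": 0.03, "rx": 0, "ry": 0, "rz": 0, "gripper": 1},
    {"tx": 0.011, "ty": -0.039, "tz": 0, "rx": 0, "ry": 0, "rz": 0, "gripper": 1},
    {"tx": 0.011, "ty": -0.039, "tz": 0, "rx": 0, "ry": 0, "rz": 0, "gripper": 1},
    {"tx": 0.011, "ty": -0.039, "tz": 0, "rx": 0, "ry": 0, "rz": 0, "gripper": 1},
    {"tx": 0.011, "ty": -0.039, "tz": 0, "rx": 0, "ry": 0, "rz": 0, "gripper": 1}
  ]
}}

```text
clock: 13.8
eef_pos: [0.4731, -0.0656, 0.0406]
eef_rot: [160.2, -0.3, 105.5]
force: [-4.1, 2.2, 0.5]
grip_width: -0.0
finger_force: 2.1
```

```bash
python3 - <<'E'
from h import *
info()
m,a=grab("top","t9.png");print(needle(m,a))
E
```

```text
t 13.8 u,v,z mm [-13.66   4.56  40.59] Fu,v,z [-3.3  3.2  0.5] |F| 4.7 2.0874962210655212
(np.float64(-0.3999999999999988), np.float32(60.414757), np.float32(176.16583))
```

{"fn": "jog_arm", "kwargs": {
  "motion": [
    {"tx": 0.045, "ty": -0.03, "tz": 0.01, "rx": 0, "ry": 0, "rz": 0, "gripper": 1},
    {"tx": 0.011, "ty": -0.039, "tz": 0, "rx": 0, "ry": 0, "rz": 0, "gripper": 1},
    {"tx": 0.011, "ty": -0.039, "tz": 0, "rx": 0, "ry": 0, "rz": 0, "gripper": 1},
    {"tx": 0.011, "ty": -0.039, "tz": 0, "rx": 0, "ry": 0, "rz": 0, "gripper": 1}
  ]
}}

```text
clock: 14.25
eef_pos: [0.4738, -0.0682, 0.0402]
eef_rot: [160.4, -0.4, 105.5]
force: [-8.8, 4.8, 3.5]
grip_width: -0.0003
finger_force: 4.3
```

```bash
python3 - <<'E'
from h import *
info()
m,a=grab("top","t10.png");print(needle(m,a))
E
```

```text
t 14.25 u,v,z mm [-13.68   1.79  40.24] Fu,v,z [-7.2  7.   3.5] |F| 10.6 4.344390984624624
(np.float64(-0.33999999999999875), np.float32(71.68935), np.float32(176.20963))
```

Rolling again. I'll carry on with a touch more press.

{"fn": "jog_arm", "kwargs": {
  "motion": [
    {"tx": 0.021, "ty": -0.036, "tz": 0.02, "rx": 0, "ry": 0, "rz": 0, "gripper": 1},
    {"tx": 0.011, "ty": -0.039, "tz": 0, "rx": 0, "ry": 0, "rz": 0, "gripper": 1},
    {"tx": 0.011, "ty": -0.039, "tz": 0, "rx": 0, "ry": 0, "rz": 0, "gripper": 1},
    {"tx": 0.011, "ty": -0.039, "tz": 0, "rx": 0, "ry": 0, "rz": 0, "gripper": 1},
    {"tx": 0.011, "ty": -0.039, "tz": 0, "rx": 0, "ry": 0, "rz": 0, "gripper": 1}
  ]
}}

```text
clock: 14.8
eef_pos: [0.4746, -0.073, 0.0402]
eef_rot: [160.5, -0.5, 105.5]
force: [-11.5, 2.0, 4.3]
grip_width: 0.0
finger_force: 5.5
```

```bash
python3 - <<'E'
from h import *
info()
m,a=grab("top","t11.png");print(needle(m,a))
E
```

```text
t 14.8 u,v,z mm [-14.24  -3.01  40.18] Fu,v,z [-10.5   5.    4.3] |F| 12.4 5.49338461831212
(np.float64(-0.1699999999999986), np.float32(62.84031), np.float32(175.96658))
```

{"fn": "jog_arm", "kwargs": {
  "motion": [
    {"tx": 0.006, "ty": -0.04, "tz": 0.02, "rx": 0, "ry": 0, "rz": 0, "gripper": 1},
    {"tx": 0.006, "ty": -0.04, "tz": 0, "rx": 0, "ry": 0, "rz": 0, "gripper": 1},
    {"tx": 0.006, "ty": -0.04, "tz": 0, "rx": 0, "ry": 0, "rz": 0, "gripper": 1},
    {"tx": 0.006, "ty": -0.04, "tz": 0, "rx": 0, "ry": 0, "rz": 0, "gripper": 1},
    {"tx": 0.006, "ty": -0.04, "tz": 0, "rx": 0, "ry": 0, "rz": 0, "gripper": 1}
  ]
}}

```text
clock: 15.35
eef_pos: [0.4757, -0.0787, 0.0404]
eef_rot: [160.5, -0.3, 105.4]
force: [-6.2, 0.7, -1.0]
grip_width: -0.0003
finger_force: 2.5
```

```bash
python3 - <<'E'
from h import *
info()
m,a=grab("top","t12.png");print(needle(m,a))
m,a=grab("wrist","w12.png",(280,170,560,380),2.8);print(needle(m,a))
E
```

```text
t 15.35 u,v,z mm [-14.66  -8.84  40.42] Fu,v,z [-5.8  2.4 -1. ] |F| 6.3 2.5022613577948505
(np.float64(0.010000000000001563), np.float32(66.06297), np.float32(176.03427))
(np.float64(0.010000000000001563), np.float32(40.88097), np.float32(173.58572))
```

View pics/w12.png

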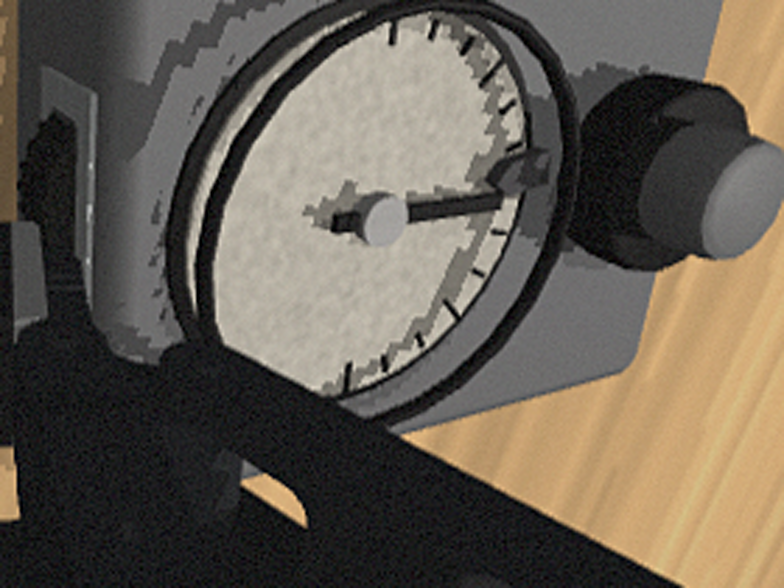

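Needle tip at crop (505,200), the marker's point just above it at about (490,186), and the hub at (383,220).

```bash
python3 - <<'E'
from h import *
m1=np.load("m1.npy",allow_pickle=True).item(); m2=eyes.camera_model("wrist"); t=eyes.camera_model("top")
def ang(m,p,z,c=DC):
    d=w(m,*p,z)[:2]-c; return round(float(np.arctan2(d[1],d[0])-Y),3),round(1e3*float(np.linalg.norm(d)),1)
A=lambda x,y:((x+.5)/5-.5+320,(y+.5)/5-.5+120)
B=lambda x,y:((x+.5)/2.8-.5+280,(y+.5)/2.8-.5+170)
C=lambda x,y:((x+.5)/6-.5+245,(y+.5)/6-.5+160)
for z in(.055,.056,.058):
    print(z,"w1 tip,base,hub",ang(m1,A(680,460),z),ang(m1,A(748,450),z),w(m1,*A(506,485),z)[:2],
     "w2",ang(m2,B(490,187),z),ang(m2,B(548,163),z),w(m2,*B(383,220),z)[:2],"needle tip",ang(m2,B(505,200),z),"top",ang(t,C(257,270),z),ang(t,(283,206),z))
E
```

```text
0.055 w1 tip,base,hub (0.127, 28.0) (0.135, 38.6) [ 0.53981691 -0.05178995] w2 (0.077, 26.6) (0.125, 41.4) [ 0.54012323 -0.05215377] needle tip (-0.042, 31.2) top (0.122, 32.8) (0.424, 35.5)
0.056 w1 tip,base,hub (0.14, 27.4) (0.145, 38.0) [ 0.53925878 -0.05161065] w2 (0.102, 25.4) (0.142, 40.1) [ 0.53897308 -0.05187887] needle tip (-0.025, 29.8) top (0.123, 32.7) (0.426, 35.4)
0.058 w1 tip,base,hub (0.17, 26.3) (0.166, 36.7) [ 0.53814253 -0.05125204] w2 (0.16, 23.0) (0.18, 37.5) [ 0.53667277 -0.05132908] needle tip (0.015, 27.2) top (0.125, 32.5) (0.429, 35.2)
```

{"fn": "jog_arm", "kwargs": {
  "motion": [
    {"tx": -0.116, "ty": -0.032, "tz": 0, "rx": 0, "ry": 0, "rz": 0, "gripper": 1},
    {"tx": -0.097, "ty": -0.027, "tz": -0.04, "rx": 0, "ry": 0, "rz": 0, "gripper": 1},
    {"tx": -0.043, "ty": 0.154, "tz": -0.04, "rx": 0, "ry": 0, "rz": 0, "gripper": 1},
    {"tx": -0.043, "ty": 0.154, "tz": 0, "rx": 0, "ry": 0, "rz": 0, "gripper": 1},
    {"tx": -0.043, "ty": 0.154, "tz": 0, "rx": 0, "ry": 0, "rz": 0, "gripper": 1},
    {"tx": -0.022, "ty": 0.077, "tz": 0, "rx": 0, "ry": 0, "rz": 0, "gripper": 1},
    {"tx": 0, "ty": 0, "tz": 0, "rx": 0, "ry": 0, "rz": 0, "gripper": 1},
    {"tx": 0, "ty": 0, "tz": 0, "rx": 0, "ry": 0, "rz": 0, "gripper": 1}
  ]
}}

```text
clock: 16.25
eef_pos: [0.4701, -0.0679, 0.0414]
eef_rot: [160.0, -0.1, 105.5]
force: [-0.8, 0.0, -0.3]
grip_width: 0.0001
finger_force: 0.0
```

```bash
python3 - <<'E'
from h import *
info()
m,a=grab("top","t13.png");print(needle(m,a))
E
```

```text
t 16.25 u,v,z mm [-17.15   3.12  41.43] Fu,v,z [-0.7  0.2 -0.3] |F| 0.8 0.0
(np.float64(0.010000000000001563), np.float32(65.29971), np.float32(176.06396))
```

{"fn": "jog_arm", "kwargs": {
  "motion": [
    {"tx": 0.039, "ty": 0.011, "tz": 0, "rx": 0, "ry": 0, "rz": 0, "gripper": 1},
    {"tx": 0.039, "ty": 0.011, "tz": 0, "rx": 0, "ry": 0, "rz": 0, "gripper": 1},
    {"tx": 0.02, "ty": 0.005, "tz": 0.02, "rx": 0, "ry": 0, "rz": 0, "gripper": 1},
    {"tx": 0, "ty": 0, "tz": 0, "rx": 0, "ry": 0, "rz": 0, "gripper": 1},
    {"tx": 0, "ty": 0, "tz": 0, "rx": 0, "ry": 0, "rz": 0, "gripper": 1}
  ]
}}

```text
clock: 16.8
eef_pos: [0.4716, -0.0676, 0.0413]
eef_rot: [160.2, -0.1, 105.4]
force: [-5.6, -1.4, 2.2]
grip_width: 0.0001
finger_force: 2.7
```

```bash
python3 -c "from h import *;info()"
```

```text
t 16.8 u,v,z mm [-15.67   3.04  41.25] Fu,v,z [-5.8  0.1  2.2] |F| 6.2 2.668624296784401
```

Press about 4 N more and stroke; compliance takes up the first millimetre or so.

{"fn": "jog_arm", "kwargs": {
  "motion": [
    {"tx": 0.034, "ty": 0.009, "tz": 0.02, "rx": 0, "ry": 0, "rz": 0, "gripper": 1},
    {"tx": 0.011, "ty": -0.039, "tz": 0, "rx": 0, "ry": 0, "rz": 0, "gripper": 1},
    {"tx": 0.011, "ty": -0.039, "tz": 0, "rx": 0, "ry": 0, "rz": 0, "gripper": 1},
    {"tx": 0.011, "ty": -0.039, "tz": 0, "rx": 0, "ry": 0, "rz": 0, "gripper": 1}
  ]
}}

```text
clock: 17.2
eef_pos: [0.4719, -0.0684, 0.0409]
eef_rot: [160.3, -0.4, 105.5]
force: [-7.4, 0.3, 1.9]
grip_width: 0.0004
finger_force: 3.3
```

```bash
python3 - <<'E'
from h import *
info()
m,a=grab("top","t14.png");print(needle(m,a))
E
```

```text
t 17.2 u,v,z mm [-15.58   2.1   40.91] Fu,v,z [-7.   2.3  1.9] |F| 7.6 3.2525939494371414
(np.float64(0.010000000000001563), np.float32(65.614845), np.float32(176.24762))
```

{"fn": "jog_arm", "kwargs": {
  "motion": [
    {"tx": 0.021, "ty": -0.036, "tz": 0, "rx": 0, "ry": 0, "rz": 0, "gripper": 1},
    {"tx": 0.011, "ty": -0.039, "tz": 0, "rx": 0, "ry": 0, "rz": 0, "gripper": 1},
    {"tx": 0.011, "ty": -0.039, "tz": 0, "rx": 0, "ry": 0, "rz": 0, "gripper": 1}
  ]
}}

```text
clock: 17.55
eef_pos: [0.4724, -0.0706, 0.0403]
eef_rot: [160.3, -0.5, 105.5]
force: [-8.5, 2.8, 3.5]
grip_width: -0.0005
finger_force: 3.9
```

```bash
python3 - <<'E'
from h import *
info()
m,a=grab("top","t15.png");print(needle(m,a))
E
```

```text
t 17.55 u,v,z mm [-15.68  -0.08  40.31] Fu,v,z [-7.5  4.9  3.5] |F| 9.6 3.8562462106347084
(np.float64(0.03000000000000158), np.float32(65.282715), np.float32(175.90356))
```

{"fn": "jog_arm", "kwargs": {
  "motion": [
    {"tx": 0.015, "ty": -0.038, "tz": 0.01, "rx": 0, "ry": 0, "rz": 0, "gripper": 1},
    {"tx": 0.011, "ty": -0.039, "tz": 0, "rx": 0, "ry": 0, "rz": 0, "gripper": 1},
    {"tx": 0.005, "ty": -0.02, "tz": 0, "rx": 0, "ry": 0, "rz": 0, "gripper": 1}
  ]
}}

```text
clock: 17.9
eef_pos: [0.4728, -0.073, 0.0403]
eef_rot: [160.4, -0.5, 105.5]
force: [-9.2, 3.1, 3.2]
grip_width: 0.0003
finger_force: 4.3
```

```bash
python3 - <<'E'
from h import *
info()
m,a=grab("top","t16.png");print(needle(m,a))
E
```

```text
t 17.9 u,v,z mm [-15.98  -2.5   40.31] Fu,v,z [-8.   5.4  3.2] |F| 10.2 4.322732426226139
(np.float64(0.09000000000000163), np.float32(65.754234), np.float32(175.8633))
```

{"fn": "jog_arm", "kwargs": {
  "motion": [
    {"tx": 0.009, "ty": -0.03, "tz": 0, "rx": 0, "ry": 0, "rz": 0, "gripper": 1},
    {"tx": 0, "ty": 0, "tz": 0, "rx": 0, "ry": 0, "rz": 0, "gripper": 1},
    {"tx": -0.116, "ty": -0.032, "tz": 0, "rx": 0, "ry": 0, "rz": 0, "gripper": 1},
    {"tx": -0.154, "ty": -0.043, "tz": 0, "rx": 0, "ry": 0, "rz": 0, "gripper": 1},
    {"tx": -0.154, "ty": -0.043, "tz": 0, "rx": 0, "ry": 0, "rz": 0, "gripper": 1},
    {"tx": -0.3, "ty": -0.083, "tz": 0, "rx": 0, "ry": 0, "rz": 0, "gripper": 1},
    {"tx": -0.3, "ty": -0.083, "tz": 0, "rx": 0, "ry": 0, "rz": 0, "gripper": 1},
    {"tx": -0.3, "ty": -0.083, "tz": 0.5, "rx": 0, "ry": 0, "rz": 0, "gripper": 1},
    {"tx": 0, "ty": 0, "tz": 0.8, "rx": 0, "ry": 0.3, "rz": 0, "gripper": 1},
    {"tx": 0, "ty": 0, "tz": 0.8, "rx": 0, "ry": 0.3, "rz": 0, "gripper": 1},
    {"tx": 0, "ty": 0, "tz": 0.8, "rx": 0, "ry": 0, "rz": 0, "gripper": 1},
    {"tx": 0, "ty": 0, "tz": 0.8, "rx": 0, "ry": 0, "rz": 0, "gripper": 1},
    {"tx": 0, "ty": 0, "tz": 0, "rx": 0, "ry": 0, "rz": 0, "gripper": 1},
    {"tx": 0, "ty": 0, "tz": 0, "rx": 0, "ry": 0, "rz": 0, "gripper": 1}
  ]
}}

```text
clock: 19.35
eef_pos: [0.4431, -0.0855, 0.1352]
eef_rot: [163.5, -1.0, 105.4]
force: [-0.3, 0.8, -0.7]
grip_width: 0.0001
finger_force: 0.0
```

```bash
python3 - <<'E'
from h import *
info();print(r.state()["eef_rot"])
m,a=grab("top","t17.png",(245,160,345,260),6);print(needle(m,a))
m2,a2=grab("wrist","w17f.png");print(needle(m2,a2))
c=px(m2,[*DC,.056]).astype(int);print(c)
x,y=max(c[0]-60,0),max(c[1]-60,0)
A=cv2.resize(a2[y:y+110,x:x+110],(400,400),interpolation=cv2.INTER_CUBIC)
c=px(m,[*DC,.056]).astype(int);B=cv2.resize(a[c[1]-25:c[1]+25,c[0]-25:c[0]+25],(400,400),interpolation=cv2.INTER_CUBIC)
save(np.hstack([A,B]),"pair.png")
E
```

```text
t 19.35 u,v,z mm [-47.95  -6.63 135.16] Fu,v,z [-0.1  0.9 -0.7] |F| 1.1 0.0
[163.48865099  -1.01144282 105.38403666]
(np.float64(0.13000000000000167), np.float32(64.14609), np.float32(176.08685))
(np.float64(0.11000000000000165), np.float32(38.067024), np.float32(163.15166))
[372 205]
```

View pics/pair.png

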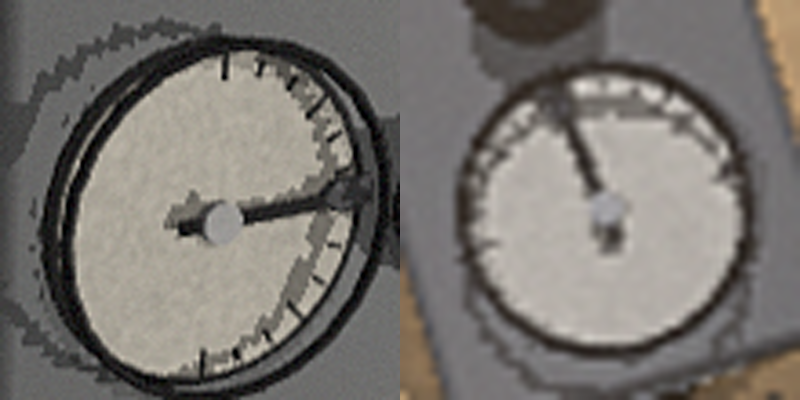

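The needle is in line with the marker in both views. Next I move upright over the start button.

{"fn": "jog_arm", "kwargs": {
  "motion": [
    {"tx": 0.82, "ty": 0.26, "tz": 0.1, "rx": -0.15, "ry": 0.433, "rz": 0, "gripper": 1},
    {"tx": 0.82, "ty": 0.26, "tz": 0.1, "rx": -0.15, "ry": 0.433, "rz": 0, "gripper": 1},
    {"tx": 0.82, "ty": 0.26, "tz": 0, "rx": -0.15, "ry": 0.433, "rz": 0, "gripper": 1},
    {"tx": 0.82, "ty": 0.26, "tz": 0, "rx": -0.15, "ry": 0.433, "rz": 0, "gripper": 1},
    {"tx": 0.82, "ty": 0.26, "tz": 0, "rx": -0.15, "ry": 0.433, "rz": 0, "gripper": 1},
    {"tx": 0.82, "ty": 0.26, "tz": 0, "rx": -0.15, "ry": 0.433, "rz": 0, "gripper": 1},
    {"tx": 0.82, "ty": 0.26, "tz": 0, "rx": 0, "ry": 0, "rz": 0, "gripper": 1},
    {"tx": 0.82, "ty": 0.26, "tz": -0.4, "rx": 0, "ry": 0, "rz": 0, "gripper": 1},
    {"tx": 0, "ty": 0, "tz": -0.5, "rx": 0, "ry": 0, "rz": 0, "gripper": 1},
    {"tx": 0, "ty": 0, "tz": -0.5, "rx": 0, "ry": 0, "rz": 0, "gripper": 1},
    {"tx": 0, "ty": 0, "tz": 0, "rx": 0, "ry": 0, "rz": 0, "gripper": 1},
    {"tx": 0, "ty": 0, "tz": 0, "rx": 0, "ry": 0, "rz": 0, "gripper": 1}
  ]
}}

```text
clock: 20.65
eef_pos: [0.6054, -0.0334, 0.104]
eef_rot: [-179.9, -0.0, 105.2]
force: [0.3, 0.1, 0.5]
grip_width: -0.0001
finger_force: 0.0
```

```bash
python3 - <<'E'
from h import *
info();s=r.state();print(s["eef_pos"],s["eef_rot"])
m,a=grab("wrist","w18.png");print(px(m,[.608,-.0329,.074]),px(m,s["eef_pos"]-[0,0,.011]))
E
```

```text
t 20.65 u,v,z mm [122.42   0.2  104.  ] Fu,v,z [0.4 0.  0.5] |F| 0.6 0.0
[ 0.60541311 -0.03339384  0.10400265] [-1.79871073e+02 -2.11114276e-02  1.05224917e+02]
[285.69229092 248.67836755] [281.23943667 263.10366997]
```

{"fn": "jog_arm", "kwargs": {
  "motion": [
    {"tx": 0.1, "ty": 0.02, "tz": -0.28, "rx": 0, "ry": 0, "rz": 0, "gripper": 1},
    {"tx": 0, "ty": 0, "tz": -0.28, "rx": 0, "ry": 0, "rz": 0, "gripper": 1},
    {"tx": 0, "ty": 0, "tz": -0.08, "rx": 0, "ry": 0, "rz": 0, "gripper": 1},
    {"tx": 0, "ty": 0, "tz": -0.08, "rx": 0, "ry": 0, "rz": 0, "gripper": 1},
    {"tx": 0, "ty": 0, "tz": 0, "rx": 0, "ry": 0, "rz": 0, "gripper": 1},
    {"tx": 0, "ty": 0, "tz": 0, "rx": 0, "ry": 0, "rz": 0, "gripper": 1}
  ]
}}

```text
clock: 21.3
eef_pos: [0.6097, -0.0327, 0.0871]
eef_rot: [180.0, 0.0, 105.3]
force: [-0.6, 0.1, -0.1]
grip_width: -0.0002
finger_force: 0.0
```

{"fn": "jog_arm", "kwargs": {
  "motion": [
    {"tx": 0, "ty": 0, "tz": -0.08, "rx": 0, "ry": 0, "rz": 0, "gripper": 1},
    {"tx": 0, "ty": 0, "tz": 0, "rx": 0, "ry": 0, "rz": 0, "gripper": 1},
    {"tx": 0, "ty": 0, "tz": 0, "rx": 0, "ry": 0, "rz": 0, "gripper": 1}
  ]
}}

```text
clock: 21.6
eef_pos: [0.6097, -0.0327, 0.0851]
eef_rot: [180.0, 0.0, 105.3]
force: [-1.5, 0.1, -0.4]
grip_width: -0.0003
finger_force: 0.0
```

{"fn": "jog_arm", "kwargs": {
  "motion": [
    {"tx": 0, "ty": 0, "tz": -0.08, "rx": 0, "ry": 0, "rz": 0, "gripper": 1},
    {"tx": 0, "ty": 0, "tz": -0.08, "rx": 0, "ry": 0, "rz": 0, "gripper": 1},
    {"tx": 0, "ty": 0, "tz": 0, "rx": 0, "ry": 0, "rz": 0, "gripper": 1},
    {"tx": 0, "ty": 0, "tz": 0, "rx": 0, "ry": 0, "rz": 0, "gripper": 1}
  ]
}}

```text
clock: 22.0
eef_pos: [0.6097, -0.0327, 0.0815]
eef_rot: [180.0, 0.0, 105.3]
force: [-0.5, 1.3, 4.2]
grip_width: 0.0002
finger_force: 1.7
```

{"fn": "jog_arm", "kwargs": {
  "motion": [
    {"tx": 0, "ty": 0, "tz": -0.06, "rx": 0, "ry": 0, "rz": 0, "gripper": 1},
    {"tx": 0, "ty": 0, "tz": 0, "rx": 0, "ry": 0, "rz": 0, "gripper": 1},
    {"tx": 0, "ty": 0, "tz": 0, "rx": 0, "ry": 0, "rz": 0, "gripper": 1}
  ]
}}

```text
clock: 22.3
eef_pos: [0.6097, -0.0327, 0.0798]
eef_rot: [180.0, 0.0, 105.3]
force: [-0.8, 0.6, 4.1]
grip_width: -0.0001
finger_force: 2.2
```

{"fn": "jog_arm", "kwargs": {
  "motion": [
    {"tx": 0, "ty": 0, "tz": -0.06, "rx": 0, "ry": 0, "rz": 0, "gripper": 1},
    {"tx": 0, "ty": 0, "tz": 0, "rx": 0, "ry": 0, "rz": 0, "gripper": 1},
    {"tx": 0, "ty": 0, "tz": 0, "rx": 0, "ry": 0, "rz": 0, "gripper": 1}
  ]
}}

```text
clock: 22.6
eef_pos: [0.6097, -0.0327, 0.0782]
eef_rot: [180.0, 0.0, 105.3]
force: [-1.9, 0.9, 4.8]
grip_width: 0.0002
finger_force: 2.6
```

{"fn": "jog_arm", "kwargs": {
  "motion": [
    {"tx": 0, "ty": 0, "tz": -0.04, "rx": 0, "ry": 0, "rz": 0, "gripper": 1},
    {"tx": 0, "ty": 0, "tz": 0, "rx": 0, "ry": 0, "rz": 0, "gripper": 1},
    {"tx": 0, "ty": 0, "tz": 0, "rx": 0, "ry": 0, "rz": 0, "gripper": 1}
  ]
}}

```text
clock: 22.9
eef_pos: [0.6097, -0.0327, 0.0774]
eef_rot: [180.0, 0.0, 105.3]
force: [-1.4, -0.3, 5.6]
grip_width: 0.0001
finger_force: 2.8
```

5.6 N at about 7.5 mm is well down, so I release.

{"fn": "jog_arm", "kwargs": {
  "motion": [
    {"tx": 0, "ty": 0, "tz": 0.4, "rx": 0, "ry": 0, "rz": 0, "gripper": 1},
    {"tx": 0, "ty": 0, "tz": 0.8, "rx": 0, "ry": 0, "rz": 0, "gripper": 1},
    {"tx": 0, "ty": 0, "tz": 1, "rx": 0, "ry": 0, "rz": 0, "gripper": 1},
    {"tx": -1, "ty": 0, "tz": 1, "rx": 0, "ry": 0, "rz": 0, "gripper": 1},
    {"tx": -1, "ty": 0, "tz": 1, "rx": 0, "ry": 0, "rz": 0, "gripper": 1},
    {"tx": -1, "ty": 0, "tz": 0.5, "rx": 0, "ry": 0, "rz": 0, "gripper": 1},
    {"tx": -1, "ty": 0, "tz": 0, "rx": 0, "ry": 0, "rz": 0, "gripper": 1},
    {"tx": -1, "ty": 0, "tz": 0, "rx": 0, "ry": 0, "rz": 0, "gripper": 1},
    {"tx": 0, "ty": 0, "tz": 0, "rx": 0, "ry": 0, "rz": 0, "gripper": 1},
    {"tx": 0, "ty": 0, "tz": 0, "rx": 0, "ry": 0, "rz": 0, "gripper": 1},
    {"tx": 0, "ty": 0, "tz": 0, "rx": 0, "ry": 0, "rz": 0, "gripper": 1}
  ]
}}

```text
clock: 24.0
eef_pos: [0.4853, -0.0328, 0.1944]
eef_rot: [180.0, 0.0, 105.3]
force: [-0.1, -1.3, 0.5]
grip_width: -0.0001
finger_force: 0.0
```

```bash
python3 - <<'E'
from h import *
info()
m,a=grab("top","t20.png");print(needle(m,a))
m,a=grab("wrist","w20.png");print(needle(m,a))
print(r.finish_job())
E
```

```text
t 24.0 u,v,z mm [  6.81  32.91 194.36] Fu,v,z [-0.4 -1.3  0.5] |F| 1.4 0.0
(np.float64(1.7400000000000029), np.float32(96.68096), np.float32(108.81523))
(np.float64(0.10000000000000164), np.float32(23.013742), np.float32(155.95697))
the job is handed in; nothing more can be done
None
```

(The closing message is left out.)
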